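Tilt up the router table's top for a bit change

ROBOT

A 7-joint arm with a two-finger parallel gripper is mounted at the origin on a cart in front of the work surface, level with it; the furniture and walls round the work are solid. World frame = base frame: x ahead of the robot, y to its left, z up, the work surface at z = 0. Lengths are in mm, angles in rad, forces in N, time in s.
With the tool pointing down it reaches from about 400 to 850 mm from the base axis. Payload 10.4 kg.
Tool frame: the origin (TCP) lies midway between the tips of the shut fingers; the grasp point (between the pads) lies 19 mm behind it (manip.pinch_z is the distance from the TCP to the grasp point, in mm); z points along the fingers, y is the line along which they close (so a half turn about z gives the same grasp; the last joint's range is limited). The gripper opens to 85 mm and grips with 20 to 120 N. Pads are 22 mm wide; open, the fingers measure 114 mm over their backs; the gripper's body (76 mm by 85 mm) begins 54 mm behind the grasp point. The pads swing forward as they close: fully open they stand 13 mm farther back than shut.
Start: joints at [-1.183, 0.332, -0.065, 1.46, 0.022, 1.35, -0.088], TCP at [249.579, 573.028, 231.338] pointing down, gripper open.
Joint ranges: [-2.6, 2.6], [-0.5, 2.12], [-1.47, 1.34], [0.16, 2.42], [-1.27, 4.41], [0.06, 2.06], [-2.6, 2.6]. Speed limits (rad/s): [2.22, 2.22, 2.79, 2.79, 3.14, 3.14, 3.14].

INTERFACE

Orientations are given as a 3x3 rotation matrix whose columns are the frame's x, y, z axes.
In Python, from rig import manip gives the robot as it stands. The module is installed in compiled form; this text tells all that it offers.
- The arm moves only by the shell command python3 -m inch 'ROWS'. ROWS is JSON, a list that holds one entry, the list of rows, each a list of 5 numbers: the opening, from -1 (shut) to 1 (fully open), so that 0 is half open, then the shift along the tool's x, y, z in cm, then the turn about the tool's z in rad. In form: [[[gripper, x, y, z, roll], ...]]. A call has 1 to 8 rows; each row shifts and turns the commanded pose from where the row before left it, along the tool's axes as they then stand; what a row does not reach is not made up. A row lasts 1/10 s, in which the tool goes at most 50 mm and 8.59 degrees, less where a joint would pass 70% of its speed; a pose out of reach is approached as far as the arm can. A call with a gripper value outside its range is refused whole. The fingers move at their own pace and stop on an object; the grip force is fixed at half the most. Time passes only in rows, so rows that do not move let the fingers close. It gives the time, the measured TCP pose, the force, the opening and the grip force at its end, in the units of the state.
- manip.read_state(): the state, without advancing time (a new reading comes with each control period).
- manip.get_image(name): name is "scene" or "top" or "wrist"; returns (picture, depth): 420x560x3 uint8, red, green, blue; 420x560 float32, mm along the optical axis (not along the pixel's ray), 0 where there is no reading.
- manip.get_calibration(name): a dict with "intrinsics" (3x3 intrinsics, pixels), "origin" and "rotation" of the camera in the world. Camera axes: x right, y down, z forward; pixel columns grow to the right and rows downward; lengths in mm; the calibration is good to about 2 mm. A picture is of the moment at which its call begins: read the wrist's pose just before it. get_calibration takes no time and is no camera call; for the wrist camera it gives the pose at the moment of the call.
- manip.hand_in(): hands the job in; it is judged then, once.
The state is a dict: "time_s": time; "joint_pos": joint angles; "joint_velocities": joint speeds; "joint_efforts": joint torques, N m; "tcp_pos": TCP position; "tcp_rot": TCP orientation; "contact_force": force on the tool from outside, world axes, zero at the start; "moment": the same for the moment, N m; "finger_gap": finger opening in mm; "gripper_force": force on a finger pad.
Only numpy, scipy, OpenCV 4.12 (cv2) and the standard library are available. Lean on these libraries where they do the work, as an engineer would, in place of code of your own. Each camera call takes 0.05 s, during which the arm holds its last target. There are 200 camera calls.

TASK

Open the tilting top of the small router table for a bit change: with a fingertip, push the brass catch on its front edge fully aside, then press the orange pad of the lift lever down until the top has risen and its spring stay has swung in under it, and take your hand away so that the top rests on the stay. Raise the top only with the lever: keep your fingers off the top itself, leave the lever lying in its saddle, and do not disturb the bit block, the wrench or the setup block.

Things in the scene. Friction and masses are not known exactly. Their poses are not given: they have to be found in the camera images.
- router_table: Fixed bench-top router table, plywood box 250 x 300 mm. Origin on the bench under the box's middle, z up, x to the rear (hinge side), front at -x, y to the left of its user. Base board reaches to x = -185 mm. Closed top: x -130 to +125, upper face z = 166; wooden fence on it behind x = +15, up to z = 230. Steel lever saddle at x -155, y -30, up to z = 142; wooden catch post at x -148, y +70, up to z = 166.
- table_top: The tilting top: grey plate 255 x 300 x 16 mm with fence, and the router slung beneath; about 3.4 kg in all, varying. Hinged along the rear edge of the box; origin on the hinge axis (z = 150 mm), x to the rear, z out of the plate. The robot is not to touch it.
- top_tilt (a joint): Tilt of the top, rad: 0 closed, rises as its front edge lifts; the stay swings under at about 0.24 and then carries the top at about 0.23 to 0.25; mechanical limit 0.30. It falls shut if let go before the stay is under it.
- top_front_edge (a point): Middle of the upper front edge of the top.
- catch (a joint): Turn of the catch about its upright pivot, rad: 0 points to the rear (table's +x) over the edge of the top and locks it (starts 0 to 0.4); grows as the free end swings towards the lever (to the table's -y); clear of the top beyond 1.3; stop at 1.75. Turns stiffly, about 1 N at the knob, and stays where it is left.
- catch_knob (a point): Centre of the upper end of the black knob near the free end of the brass catch: knob 14 mm in diameter, 24 mm tall, 42 mm from the pivot. The brass blade below it is 16 mm wide, 7 mm thick and 62 mm long, its upper face 24 mm below this point; the top plate lies 33 mm below this point.
- catch_pivot (a point): The pivot of the catch, at the level of the blade's upper face (z = 175 mm).
- lift_lever: Loose straight steel lever, bar 22 x 10 mm, 364 mm long, along the table's x, its cross pin (10 mm thick, 56 mm long) resting in the open saddle. Origin: middle of the pin. The short end lies under a roller on the top's underside, 90 mm from the pin; the long end reaches forward 250 mm and slopes 15 degrees up at the start.
- lever_pad (a point): Middle of the upper face of the orange pad (60 x 36 mm) on the long end of the lever, 225 mm from the pin along the bar. About 195 mm above the bench at the start; it goes down about 110 mm in an arc about the pin to bring the stay in, and about 25 mm more to the limit of the top. 4 to 12 N of push are needed once the catch is off.
- lever_pin (a point): Middle of the cross pin of the lever, on which it turns.
- saddle (a point): Where the cross pin sits in the saddle of the table, 120 mm above the bench.
- stay (a joint): Turn of the steel stay, a spring-loaded bar 12 mm wide and 154 mm long with a red band on the left (+y) side of the table, rad: about 0 while it leans against the pin on the closed top, 0.13 to 0.15 when it has sprung in under that pin and props the top. It moves by itself.
- stay_tip (a point): Upper end of the stay.
- router_bit_block: Loose hardwood block 38 x 90 mm with three router bits, 78 mm tall, origin under its middle. Bystander.
- collet_wrench: Loose flat steel wrench, 44 x 229 x 8 mm, origin under its middle, long along its y. Bystander.
- setup_block_a: Loose ground steel block 25 x 75 x 50 mm (tall), origin under its middle, long along its y. Bystander.

How it is judged (in metres and radians):
On the way, in this order (a step that is already met when the one before it is completed fails the run):
1. the catch is pushed aside, clear of the top (value of joint catch above 1.35 rad), for 0.2 s.
2. the top is rising while the robot presses the lever (value of joint top_tilt above 0.06 rad and contact force between any of the fingers, the arm and lift_lever above 1 N), for 0.1 s.
3. the stay has sprung in under the raised top (value of joint top_tilt above 0.215 rad and value of joint stay above 0.12 rad), for 0.2 s.
At the end, for the whole second after the job is handed in: The top rests at rest on its stay (tilt 0.215 to 0.265 rad, stay turned in beyond 0.12 rad), the catch is aside (beyond 1.35 rad), the lever lies still with its pin within 8 mm of its seat in the saddle, and the bit block, wrench and setup block are within 20 mm of where they were (all of step 3 and value of joint top_tilt below 0.265 rad and value of joint catch above 1.35 rad and distance between lever_pin and saddle below 0.008 m and velocity of joint top_tilt between -0.05 and 0.05 rad/s and linear speed of lift_lever below 0.03 m/s and distance of each of router_bit_block, collet_wrench, setup_block_a from where it was at the start of the episode below 0.02 m); the robot touches nothing.
It fails at once if the robot touches the top itself with more than 3 N (contact force between any of the fingers, the arm and table_top above 3 N).
It fails at once if the lever is lifted or pushed out of its saddle (pin more than 12 mm from its seat) (distance between lever_pin and saddle above 0.012 m).
It fails at once if a bystander is pushed or lifted more than 20 mm from its place (distance of any of router_bit_block, collet_wrench, setup_block_a from where it was at the start of the episode above 0.02 m).
It also fails if it takes over 50 s, if anything falls off the work surface, if the arm or the gripper's body presses on something with over 40 N, if the wrist force passes 120 N, or if a joint passes its speed limit or range.

## Working session

There is one attempt and no reset: what is moved stays moved. The work goes in short steps, Python scripts to look and compute and a shell command to move; the robot and the scene stay as the last step left them, time stands still between calls to the robot, and variables do not carry over. Pictures are saved under pics/ and viewed, at most 10 in all, crops included, and the job is handed in when it is done.

```bash
mkdir -p pics; cat > h.py <<'E'
import numpy as np, cv2
from rig import manip
def snap(n):
    c=manip.get_calibration(n); im,d=manip.get_image(n); return im,d,c
def pts(d,c):
    K=np.array(c["intrinsics"]);h,w=d.shape;u,v=np.meshgrid(np.arange(w),np.arange(h))
    p=np.stack([(u-K[0,2])/K[0,0]*d,(v-K[1,2])/K[1,1]*d,d],-1)
    return p@np.array(c["rotation"]).T+np.array(c["origin"])
E
python3 - <<'E'
from h import *
o=[]
for n in("scene","top"):
    im,d,c=snap(n); np.savez(n,im=im,p=pts(d,c),d=d); cv2.imwrite(f"pics/{n}0.png",im[...,::-1])
    print(n,np.round(c["origin"]),np.round(c["rotation"],2).tolist())
s=manip.read_state();print(s["time_s"],np.round(s["tcp_rot"],3).tolist(),s["finger_gap"])
E
```

```text
scene [ 956.  877. 1235.] [[-0.87, 0.4, -0.28], [0.49, 0.71, -0.5], [-0.0, -0.57, -0.82]]
top [ 362.  194. 1424.] [[-0.02, -0.99, 0.16], [-1.0, 0.02, 0.01], [-0.02, -0.16, -0.99]]
0.1 [[-0.917, 0.399, -0.0], [0.399, 0.917, -0.001], [-0.0, -0.001, -1.0]] 85.16382234520226
```

View pics/scene0.png

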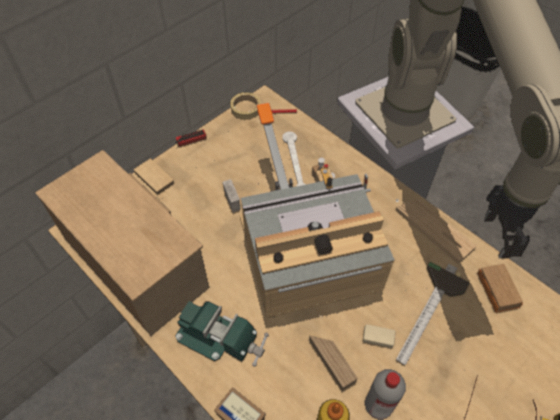

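View pics/top0.png

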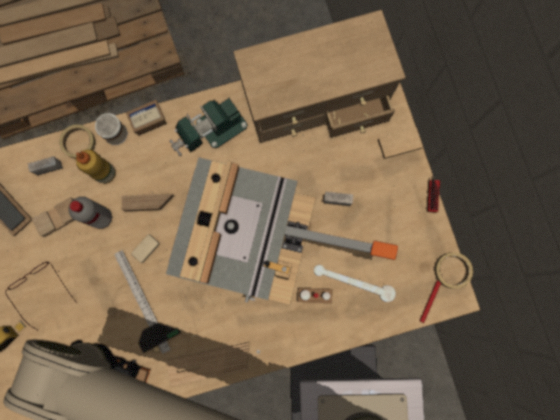

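The lever's orange pad is at about (385,250) in the top view, the catch is near (280,268), and the table front faces world -y. The bit block is at (314,295) and the wrench runs from (320,270) to (390,293).

```bash
python3 - <<'E'
from h import *
A=np.load("top.npz");im,p=A["im"],A["p"]
hsv=cv2.cvtColor(im,cv2.COLOR_RGB2HSV)
m=((hsv[...,0]<12)&(hsv[...,1]>190)&(hsv[...,2]>120)).astype(np.uint8); 
n,l,st,ce=cv2.connectedComponentsWithStats(m)
for i in range(1,n):
    if st[i,4]>80: print(st[i],ce[i],np.median(p[l==i],0).round(), p[l==i].min(0).round(),p[l==i].max(0).round())
# lever direction
(_,_),_,_=cv2.minAreaRect(np.argwhere(l==l[250,385]).astype(np.float32))
for n,(x0,x1,y0,y1) in {"top":(240,350,220,310),"scene":(220,400,90,230)}.items():
    B=np.load(n+".npz"); 
    cv2.imwrite(f"pics/{n}z.png",cv2.resize(B["im"][y0:y1,x0:x1,::-1],None,fx=4 if n=="scene" else 6,fy=4 if n=="scene" else 6,interpolation=2))
# table top plate edge: points with z 160..172
q=p.reshape(-1,3); k=(abs(q[:,2]-166)<5)
k=k.reshape(im.shape[:2]).astype(np.uint8);n,l,st,ce=cv2.connectedComponentsWithStats(k)
i=1+np.argmax(st[1:,4]);qq=p[l==i];print(st[i],np.median(qq[:,2]));r=cv2.minAreaRect(qq[:,:2].astype(np.float32));print(r,cv2.boxPoints(r).round().tolist())
E
```

```text
[372 243  23  14 137] [381.98540146 249.17518248] [474. -39. 192.] [457. -67. 184.] [489. -18. 203.]
[ 205  167   92  135 7187] 166.49150935069906
((518.6986083984375, 258.63507080078125), (195.805908203125, 321.4977111816406), 78.28194427490234) [[341.0, 195.0], [656.0, 130.0], [696.0, 322.0], [381.0, 387.0]]
```

View pics/topz.png

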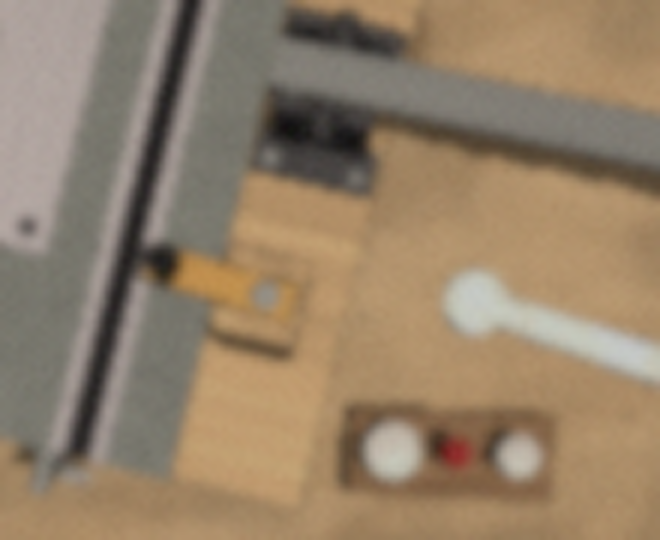

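View pics/scenez.png

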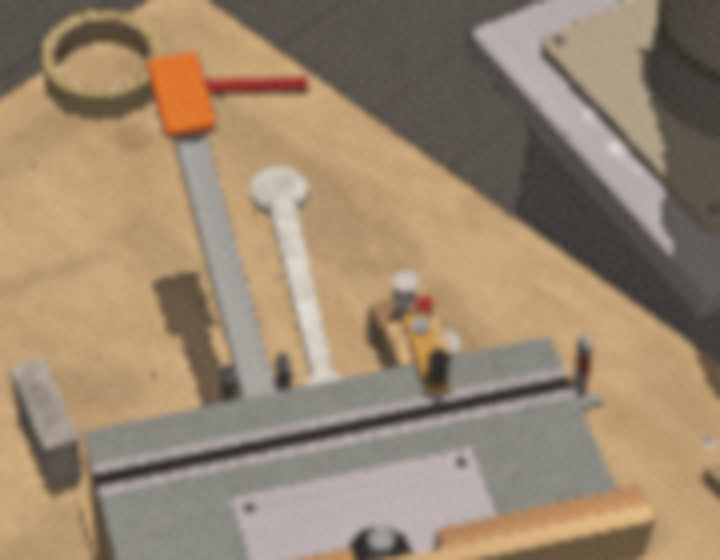

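Both crops show the catch about in line with the table's x. Its knob is at top-view pixel (267,263.7) and its pivot at (284.2,268.8). I'll cast rays for both.

```bash
cat >> h.py <<'E'
def ray(c,u,v,z):
    K=np.array(c["intrinsics"]);o=np.array(c["origin"])
    r=np.array(c["rotation"])@np.array([(u-K[0,2])/K[0,0],(v-K[1,2])/K[1,1],1]); return o+r*(z-o[2])/r[2]
def move(tx,ty,tz):
    s=manip.read_state();R=np.array(s["tcp_rot"]); return (R.T@(np.array([tx,ty,tz])-s["tcp_pos"])/10).round(2)
E
python3 - <<'E'
from h import *
c=manip.get_calibration("top")
cs=manip.get_calibration("scene")
print("knob",ray(c,267,263.7,199),"piv",ray(c,284.2,268.8,175))
print("scene knob",ray(cs,220+437/4,90+352/4,199),"piv",ray(cs,220+421/4,90+326/4,175))
# lever axis: bar at crop (320,70) and far
print("lever pts",ray(c,240+320/6,220+78/6,135),ray(c,385,250,195),"scene pad",ray(cs,220+182/4,90+95/4,195))
print(manip.read_state()["tcp_pos"])
E
```

```text
knob [445.63230647 231.4430943  199.        ] piv [434.156776   191.32212511 175.        ]
scene knob [449.61984786 232.65677516 199.        ] piv [435.48214269 195.44228211 175.        ]
lever pts [524.79247385 166.25333672 135.        ] [471.60072973 -47.29507883 195.        ] scene pad [478.26928601 -35.9960968  195.        ]
[249.46322189 572.71311483 230.61893335]
```

```bash
python3 -m inch '[[[-1,0,0,-3.5,0],[-1,0,0,-3.5,0],[-1,-3,-2.5,0,0],[-1,-3,-2.5,0,0],[-1,-3,-2.5,0,0],[-1,-3,-2.5,0,0],[-1,-3,-2.5,0,0],[-1,-3,-2.5,0,0]]]'; python3 -m inch '[[[-1,-3,-2.5,0,0],[-1,-3,-2.5,0,0],[-1,-3,-2.5,0,0],[-1,0,0,0,0],[-1,0,0,0,0]]]'; python3 - <<'E'
from h import *
print(move(418,240,184))
E
```

```text
time_s: 0.9
tcp_pos: [355.1, 361.9, 301.1]
tcp_rot: [[-0.917, 0.399, -0.0], [0.399, 0.917, -0.0], [0.0, -0.0, -1.0]]
contact_force: [0.9, 1.4, 0.7]
finger_gap: 0.1
gripper_force: 0.0
time_s: 1.4
tcp_pos: [407.4, 258.3, 301.2]
tcp_rot: [[-0.916, 0.401, -0.0], [0.401, 0.916, 0.0], [0.0, 0.0, -1.0]]
contact_force: [0.4, 0.7, 0.5]
finger_gap: 0.2
gripper_force: 0.0
[-1.71 -1.25 11.72]
```

```bash
python3 -m inch '[[[-1,-1.7,-1.25,0,0],[-1,0,0,3,0],[-1,0,0,3,0],[-1,0,0,0,0]]]'; python3 - <<'E'
from h import *
im,d,c=snap("wrist");np.savez("wrist",im=im,p=pts(d,c));cv2.imwrite("pics/w0.png",im[...,::-1])
E
```

```text
time_s: 1.8
tcp_pos: [415.6, 240.7, 237.7]
tcp_rot: [[-0.918, 0.398, -0.005], [0.398, 0.918, -0.004], [0.003, -0.006, -1.0]]
contact_force: [-0.5, -0.9, 0.3]
finger_gap: -0.1
gripper_force: 0.0
```

View pics/w0.png

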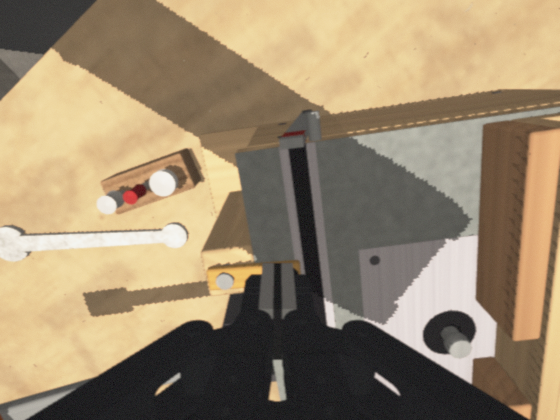

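The wrist view shows the catch pivot screw at (224,281). The shut fingers hide the knob, and the top's left end is at the upper centre.

```bash
python3 - <<'E'
from h import *
c=manip.get_calibration("wrist");print(c["origin"],ray(c,224,281,175))
s=manip.read_state();t=np.array(s["tcp_pos"])-c["origin"];K=np.array(c["intrinsics"])
q=np.array(c["rotation"]).T@t;print("tcp px",(K@q/q[2])[:2])
P=np.array([435,193.]);a=np.array([.235,.972]);n=np.array([.972,-.235])
prev=None;R=np.array(s["tcp_rot"])[:2,:2]
for th in np.linspace(0,1.6,9):
    C=P+42*(np.cos(th)*a+np.sin(th)*n)-22*(-np.sin(th)*a+np.cos(th)*n)
    if prev is not None: print(round(th,2),C.round(),(R.T@(C-prev)/10).round(2))
    else: print(C.round(),"start")
    prev=C
E
```

```text
[338.49281883 274.21160976 383.12555894] [437.51680379 192.14424433 175.        ]
tcp px [279.34838065 280.83647219]
[423. 239.] start
0.2 [433. 240.] [-0.8  0.5]
0.4 [442. 240.] [-0.89  0.33]
0.6 [451. 237.] [-0.94  0.15]
0.8 [460. 233.] [-0.95 -0.04]
1.0 [467. 228.] [-0.92 -0.23]
1.2 [474. 220.] [-0.85 -0.41]
1.4 [478. 212.] [-0.76 -0.57]
1.6 [481. 203.] [-0.63 -0.71]
```

```bash
python3 -m inch '[[[-1,0,0,2.6,0],[-1,0,0,2.6,0],[-1,0,0,0,0],[-1,-0.8,0,0,0],[-1,0,0,0,0]]]'; python3 -m inch '[[[-1,-0.8,0.5,0,0],[-1,-0.9,0.3,0,0],[-1,-0.95,0.15,0,0],[-1,-0.95,0,0,0],[-1,0,0,0,0]]]'; python3 - <<'E'
from h import *
for q in((460,233),(474,220),(482,201)):print(move(*q,185))
E
```

```text
time_s: 2.35
tcp_pos: [427.0, 237.7, 191.5]
tcp_rot: [[-0.917, 0.4, 0.003], [0.4, 0.917, 0.002], [-0.002, 0.003, -1.0]]
contact_force: [-0.6, -0.9, 0.0]
finger_gap: -0.3
gripper_force: 0.0
time_s: 2.85
tcp_pos: [463.5, 230.9, 189.3]
tcp_rot: [[-0.916, 0.401, 0.001], [0.401, 0.916, -0.0], [-0.001, 0.0, -1.0]]
contact_force: [0.1, 0.1, -0.3]
finger_gap: 0.3
gripper_force: 0.0
[0.41 0.05 0.43]
[-1.4  -0.58  0.43]
[-2.89 -2.    0.43]
```

```bash
python3 -m inch '[[[-1,-0.7,-0.2,0.3,0],[-1,-0.7,-0.4,0,0],[-1,-0.75,-0.6,0,0],[-1,-0.7,-0.8,0,0],[-1,0,-0.3,0,0],[-1,0,0,0,0]]]'; python3 - <<'E'
from h import *
im,d,c=snap("top");cv2.imwrite("pics/t1.png",cv2.resize(im[200:320,220:380,::-1],None,fx=5,fy=5,interpolation=2))
E
```

```text
time_s: 3.45
tcp_pos: [479.2, 198.4, 186.5]
tcp_rot: [[-0.916, 0.401, 0.001], [0.401, 0.916, 0.0], [-0.001, 0.0, -1.0]]
contact_force: [1.4, 0.6, -0.6]
finger_gap: 0.2
gripper_force: 0.0
```

View pics/t1.png

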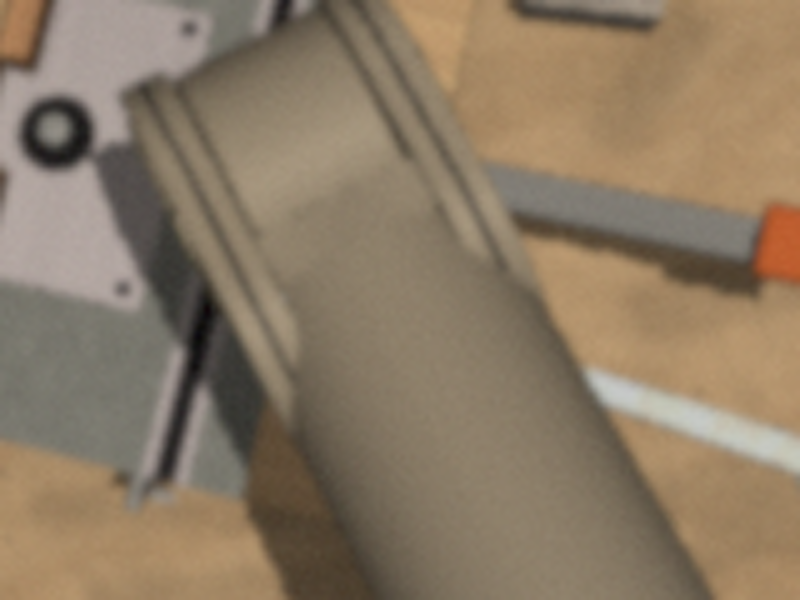

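The arm hides the catch in the top view. I'll nudge a little more, lift and check with the wrist camera.

```bash
python3 -m inch '[[[-1,0,-0.3,0,0],[-1,0,0,0,0],[-1,0,0,0,0],[-1,0,0.4,0,0],[-1,0,0,-4,0],[-1,0,2,-4,0],[-1,0,2,0,0],[-1,0,0,0,0]]]'; python3 - <<'E'
from h import *
im,d,c=snap("wrist");np.savez("wrist",im=im,p=pts(d,c));cv2.imwrite("pics/w1.png",im[...,::-1])
E
```

```text
time_s: 4.3
tcp_pos: [495.6, 239.9, 266.9]
tcp_rot: [[-0.918, 0.396, 0.001], [0.396, 0.918, 0.001], [-0.001, 0.002, -1.0]]
contact_force: [-0.2, -1.3, 0.0]
finger_gap: -0.5
gripper_force: 0.0
```

View pics/w1.png

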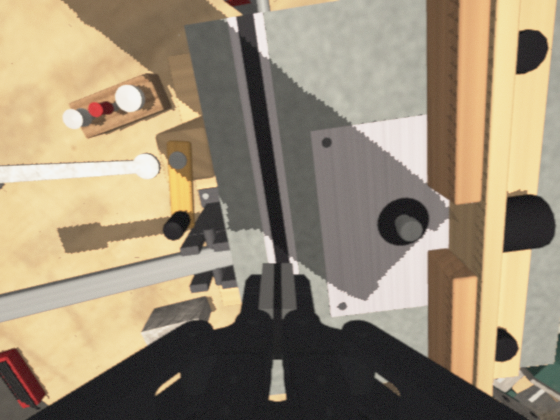

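The catch now lies along the front edge, with its pivot at (179,158) and knob top at about (176,230). That is well clear of the top.

```bash
python3 - <<'E'
from h import *
c=manip.get_calibration("wrist")
P=ray(c,179,158,175)[:2];k=ray(c,174,231,199)[:2];e=ray(c,188,30,166)[:2]-ray(c,233,262,166)[:2]
v=k-P;n=-e/np.linalg.norm(e);a=np.array([-n[1],n[0]]);print(P,k,n,a,np.hypot(*v),np.arctan2(v@n,v@a))
# pad from a line: table frame
print("saddle",P-7*a+100*n, "pad", P-7*a+100*n-214*a)
print(move(474,-43,267),move(474,-43,200))
E
```

```text
[433.11469989 192.89935759] [471.72519499 175.32056818] [ 0.96193003 -0.27329582] [0.27329582 0.96193003] 42.42386320523796 1.7212191432646489
saddle [527.39463261 158.83626488] pad [468.90932614 -47.01676261]
[ -9.24 -26.63  -0.1 ] [ -9.24 -26.63   6.6 ]
```

```bash
python3 -m inch '[[[-1,-1.15,-3.3,0,0],[-1,-1.15,-3.3,0,0],[-1,-1.15,-3.3,0,0],[-1,-1.15,-3.3,0,0],[-1,-1.15,-3.3,0,0],[-1,-1.15,-3.3,0,0],[-1,-1.15,-3.3,0,0],[-1,-1.15,-3.3,0,0]]]'; python3 -m inch '[[[-1,0,0,0,0],[-1,0,0,0,0]]]'; python3 - <<'E'
from h import *
print(move(473,-43,210))
im,d,c=snap("wrist");p=pts(d,c);hsv=cv2.cvtColor(im,cv2.COLOR_RGB2HSV)
m=((hsv[...,0]<14)&(hsv[...,1]>180)&(hsv[...,2]>110)&(abs(p[...,2]-192)<20))
print(m.sum(),p[m].mean(0),p[m].min(0),p[m].max(0),cv2.minAreaRect(p[m][:,:2].astype(np.float32)))
E
```

```text
time_s: 5.15
tcp_pos: [473.1, -43.8, 265.6]
tcp_rot: [[-0.917, 0.4, -0.001], [0.4, 0.917, 0.0], [0.001, -0.0, -1.0]]
contact_force: [0.3, 0.1, -0.2]
finger_gap: -0.2
gripper_force: 0.0
time_s: 5.35
tcp_pos: [473.5, -42.7, 265.7]
tcp_rot: [[-0.916, 0.401, -0.001], [0.401, 0.916, 0.0], [0.001, -0.0, -1.0]]
contact_force: [0.7, 0.3, -0.9]
finger_gap: 0.1
gripper_force: 0.0
[ 0.03 -0.05  5.57]
4007 [471.02380833 -44.74947276 193.6529769 ] [449.37580245 -74.48132947 184.10119048] [494.23112994 -14.05187792 201.69116848] ((472.3580017089844, -44.27141571044922), (55.76060104370117, 34.30522537231445), 74.26455688476562)
```

```bash
python3 -m inch '[[[-1,0,0,3,0],[-1,0,0,2.5,0],[-1,0,0,1,0],[-1,0,0,1,0],[-1,0,-0.2,1,0],[-1,0,-0.2,1,0],[-1,0,-0.2,1,0],[-1,0,-0.2,1,0]]]'; python3 -m inch '[[[-1,0,-0.1,1,0],[-1,0,-0.1,1,0],[-1,0,0,1,0]]]'
```

```text
time_s: 6.2
tcp_pos: [472.6, -50.1, 152.8]
tcp_rot: [[-0.917, 0.4, 0.004], [0.4, 0.917, -0.001], [-0.004, 0.001, -1.0]]
contact_force: [-0.3, -5.1, 9.9]
finger_gap: 0.1
gripper_force: 4.5
time_s: 6.5
tcp_pos: [471.6, -52.2, 122.5]
tcp_rot: [[-0.917, 0.4, 0.003], [0.4, 0.917, -0.001], [-0.003, 0.0, -1.0]]
contact_force: [-1.9, -5.8, 8.7]
finger_gap: -0.5
gripper_force: 4.2
```

```bash
python3 -m inch '[[[-1,0,-0.1,0.8,0],[-1,0,0,0.8,0],[-1,0,0.1,0.8,0],[-1,0,0.1,0.7,0],[-1,0,0,0,0]]]'; python3 - <<'E'
from h import *
im,d,c=snap("scene");cv2.imwrite("pics/s2.png",cv2.resize(im[80:280,220:420,::-1],None,fx=3,fy=3,interpolation=2))
print(manip.read_state()["contact_force"],manip.read_state()["tcp_pos"])
E
```

```text
time_s: 7.0
tcp_pos: [472.1, -50.0, 91.1]
tcp_rot: [[-0.917, 0.399, 0.002], [0.399, 0.917, -0.0], [-0.002, 0.001, -1.0]]
contact_force: [-0.2, -1.9, 8.1]
finger_gap: -0.0
gripper_force: 3.8
[-0.97946552 -2.48718026  8.41689372] [472.17609097 -50.08091998  91.43220248]
```

View pics/s2.png

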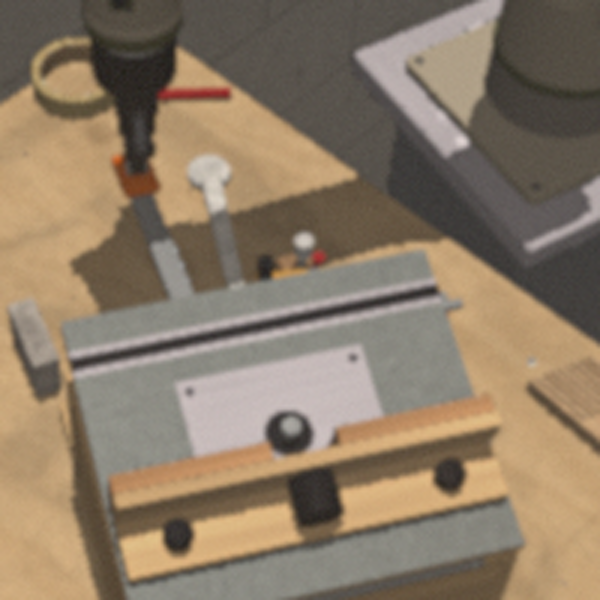

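The top is up and the lever is pressed. The stay's red tip no longer shows above the plate at about (450,300). I'll press a bit further to make sure the stay is in, then ease off slowly and watch the force.

```bash
python3 -m inch '[[[-1,0,0.1,0.7,0],[-1,0,0.1,0.7,0],[-1,0,0,0.3,0],[-1,0,0,0,0],[-1,0,0,0,0],[-1,0,0,0,0]]]'; python3 -m inch '[[[-1,0,0,-0.5,0],[-1,0,0,-0.5,0],[-1,0,0,-0.5,0],[-1,0,0,0,0]]]';  python3 -m inch '[[[-1,0,0,-0.5,0],[-1,0,0,-0.5,0],[-1,0,0,0,0]]]'
```

```text
time_s: 7.65
tcp_pos: [473.8, -47.4, 75.2]
tcp_rot: [[-0.917, 0.398, 0.004], [0.398, 0.917, 0.001], [-0.004, 0.003, -1.0]]
contact_force: [0.2, 1.1, 10.1]
finger_gap: -0.1
gripper_force: 4.7
time_s: 8.05
tcp_pos: [472.1, -47.8, 89.1]
tcp_rot: [[-0.917, 0.399, 0.001], [0.399, 0.917, 0.001], [-0.001, 0.001, -1.0]]
contact_force: [0.2, -1.1, -0.4]
finger_gap: 0.0
gripper_force: 0.0
time_s: 8.35
tcp_pos: [471.8, -48.2, 98.9]
tcp_rot: [[-0.917, 0.399, 0.001], [0.399, 0.917, 0.0], [-0.001, 0.001, -1.0]]
contact_force: [-0.6, -0.3, -0.2]
finger_gap: 0.1
gripper_force: 0.0
```

The force fell to zero at z=89 mm, so the stay carries the top. I'll withdraw and check.

```bash
python3 -m inch '[[[-1,0,0,-3,0],[-1,0,0,-4,0],[-1,0,-2,-4,0],[-1,0,-2,-4,0],[-1,0,0,0,0],[-1,0,0,0,0],[-1,0,0,0,0]]]'; python3 - <<'E'
from h import *
im,d,c=snap("scene");p=pts(d,c)
cv2.imwrite("pics/s3.png",cv2.resize(im[80:280,220:420,::-1],None,fx=3,fy=3,interpolation=2))
q=p[80+np.arange(112,118)][:,220+np.arange(65,125,5)].reshape(-1,3)
# grey plate between (230..360)/3,(330..) -> fit plane on plate region
r=p[190:225,282:345].reshape(-1,3);r=r[r[:,2]>150]
for _ in range(4):
    A=np.c_[r[:,:2],np.ones(len(r))];k=np.linalg.lstsq(A,r[:,2],rcond=None)[0];e=abs(A@k-r[:,2]);r=r[e<max(3,1.5*np.median(e))]
print(k,len(r),"tilt",np.arctan(np.hypot(k[0],k[1])),manip.read_state()["tcp_pos"])
E
```

```text
time_s: 9.05
tcp_pos: [455.0, -84.3, 247.1]
tcp_rot: [[-0.917, 0.399, -0.002], [0.399, 0.917, 0.0], [0.002, -0.001, -1.0]]
contact_force: [-0.3, 0.1, 0.3]
finger_gap: -0.0
gripper_force: 0.0
[-3.41848747e-02 -1.55273900e-01  2.67973869e+02] 1057 tilt 0.15767267835009574 [454.96031162 -84.26342793 246.91642951]
```

View pics/s3.png

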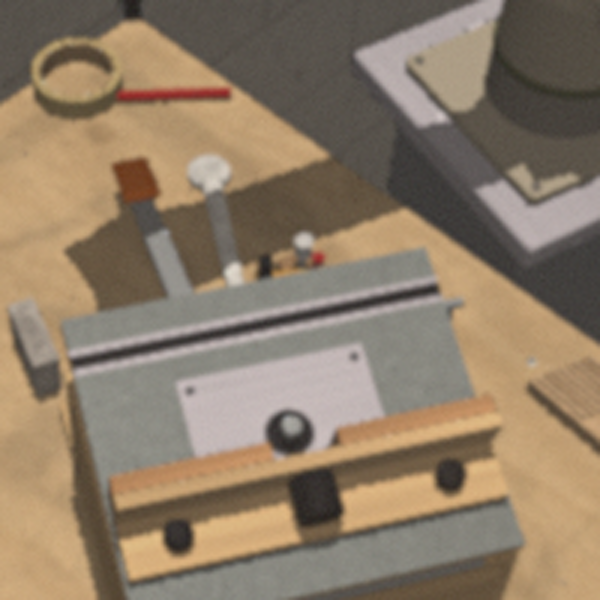

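The top stays up with the hand away, the lever lies on its pin, and the catch is aside. The plane fit took in the fence and knob, so I'll check the tilt from the plate's front strip.

```bash
python3 - <<'E'
from h import *
im,d,c=snap("top");p=pts(d,c);P=np.array([434,193.]);a=np.array([.26,.966]);n=np.array([.966,-.26])
rel=p[...,:2]-P;X=rel@a-148;Y=rel@n  # X table x (table_top hinge at ~+125)
m=(Y>-40)&(Y<190)&(p[...,2]>160)&(X>-125)&(X<0)
xs=X[m];zs=p[...,2][m]
for lo in range(-125,0,15):
    k=(xs>lo)&(xs<=lo+15)
    if k.any():print(lo,k.sum(),np.median(zs[k]).round(1))
print(manip.read_state()["time_s"])
E
```

```text
-125 493 222.6
-110 617 220.9
-95 619 217.6
-80 603 214.0
-65 598 210.1
-50 596 206.9
-35 593 203.1
-20 587 199.8
-5 189 197.5
9.15
```

The slope is about 0.24, so the top is resting on the stay.

```bash
python3 -c "
from rig import manip
print(manip.hand_in())"
```

```text
the job is handed in; nothing more can be done
None
```

I opened the router table's top and handed the job in. Before handing in, the top sat at a tilt of about 0.24 rad with no push on the lever, the catch was at about 1.72 rad, and the hand was clear. The hand-in returned no verdict.

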